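# Refit the coin hopper rotor on its splined spindle and hold it down

### The job

The coin hopper has been cleared of a jam and its rotor has to go back on. Take the orange rotor (six large coin pockets) out of the blue parts tray, leaving the white one there, put it on the hopper's spindle hub upwards, turn it until its slots drop over the spindle's lugs, and push it fully home against the spring so that it lies flat on the deck and the clip groove shows above the hub. Finish while still holding it pressed down there with the gripper, ready for the retaining clip, and knock over none of the things standing along the back.

Things in the scene. Friction and masses are not known exactly. Their poses are not given: they have to be found in the camera images.
- rotor: orange rotor, 0.10 to 0.16 kg, flat in the tray, hub up: disc 84 mm across, 6 mm thick, six round 20 mm pockets; on it an eight-sided hub, top 40 mm above the underside. A bore 18 mm across runs right through, with four slots 9 mm wide reaching 13.5 mm from the axis, two along x and two along y. Origin: centre of the underside; z along the axis, out of the hub
- rotor_hub (a point): centre of the orange rotor's hub top, 40 mm above its underside, axes as the rotor's. The hub is 34 mm over its flats, which are square to x, to y and midway between; grip it across two facing flats with the fingertips clear of the disc, whose top is 34 mm below this point
- spare_rotor: white rotor with eight small pockets, for another hopper; otherwise the same in shape, size and frame, flat in the tray beside the orange one
- tray: fixed blue open tray, 195 (x) by 160 (y) by 30 mm high, walls and floor 4 mm; origin under its centre. It holds both rotors, a screwdriver (27 mm thick, along the wall at +y) and, along the wall at -y, a battery and an eraser (15 mm high)
- hopper: the coin hopper's drive unit without its bowl, fixed: grey case with aluminium deck, 132 (x) by 122 (y) mm, deck 46 mm high; coin exit lip at -x reaching 82 mm from the centre; four black studs 9 mm high at the deck's corners; a black wall 6 mm high, 94 mm across inside, rings the rotor's bed. Origin under its centre, below the spindle
- spindle_foot (a point): centre of the hopper's steel spindle (fixed, does not turn) at its foot on the aluminium deck, level and 46 mm above the work surface; z up. Four lugs, 5.5 mm wide, point along its x and y, reach 12 mm from the axis and rise from the deck to 22 mm: a rotor whose slots are out of line rests on them. The rotor is home when its origin is here
- spindle_top (a point): tip of the spindle, 50 mm above the deck. Its upper part, above the lugs, is a round pilot 14 mm across; the clip groove lies 41 to 44 mm above the deck
- spring_collar (a joint): how far the brass spring collar round the spindle's foot (30 to 43 mm across) is pressed down: 0 when free, standing 6 mm above the deck, 0.006 m when level with the deck, where the disc lands on the deck. It takes 4 N to start and 10 N at 0.006, and lifts the rotor again when let go
- bowl: the hopper's grey bowl, lifted off: an open funnel 112 mm across, 85 mm high, fixed at the back; z up
- flask: drinking flask, 86 mm across, 170 mm high, standing at the back; z up
- radio: black two-way radio, 38 by 60 mm, 226 mm high with its aerial, standing at the back; z up
- pen_pot: grey pot with pens, about 80 mm across, 153 mm high, fixed at the back; z up
- coin_roll_a: blue coin roll, 28 mm across, 58 mm high, standing on end at the back; z up
- coin_roll_b: red coin roll, 26 mm across, 52 mm high, standing on end at the back; z up
- coin_roll_c: green coin roll, 24 mm across, 49 mm high, standing on end at the back; z up

How it is judged:
On the way, in this order (a step that is already met when the one before it is completed fails the run):
1. the orange rotor is lifted clear of the tray in the gripper (height (world z) of rotor above 0.045 m and contact force between rotor and the fingers above 1 N and contact force between rotor and tray below 0.1 N), for 0.2 s.
2. the rotor is on the spindle with its slots over the lugs (horizontal distance between rotor and spindle_foot below 0.004 m and z of rotor in the frame of spindle_foot below 0.012 m and angle between the z axis of rotor and the z axis of spindle_foot, either way round below 0.12 rad), for 0.1 s.
At the end, for the whole second after the job is handed in: the orange rotor is meshed on the spindle, hub up (axis within 4 mm, upright within 3.4 degrees, underside within 2.2 mm of the deck), holding the collar down at least 4.2 mm of its 6, the gripper still on it (over 2 N), at rest; the white rotor is in the tray (within 100 mm of its centre) (horizontal distance between rotor and spindle_foot below 0.004 m and z of rotor in the frame of spindle_foot between -0.004 and 0.0022 m and angle between rotor's own z axis and vertical below 0.06 rad and value of joint spring_collar above 0.0042 m and contact force between rotor and the fingers above 2 N and linear speed of rotor below 0.02 m/s and horizontal distance between spare_rotor and tray below 0.1 m and height (world z) of spare_rotor below 0.03 m); the arm keeps its last pose, push and grip.
It fails at once if the flask, the radio or a coin roll is knocked over (angle between any of flask, radio, coin_roll_a, coin_roll_b, coin_roll_c's own z axis and vertical above 0.6 rad).
It also fails if it takes over 45 s, if anything falls off the work surface, if the arm or the gripper's body presses on something with over 40 N, if the wrist force passes 120 N, or if a joint passes its speed limit or range.

### The arm

A 6-joint arm with a two-finger parallel gripper is mounted at the origin on a cart in front of the work surface, level with it; the furniture and walls round the work are solid. World frame = base frame: x ahead of the robot, y to its left, z up, the work surface at z = 0. Lengths are in m, angles in rad, forces in N, time in s.
With the tool pointing down it reaches from about 0.35 to 0.975 m from the base axis. Payload 4.9 kg.
Tool frame: the origin (TCP) lies midway between the tips of the shut fingers; the grasp point (between the pads) lies 19 mm behind it; z points along the fingers, y is the line along which they close (so a half turn about z gives the same grasp; the last joint's range is limited). The gripper opens to 85 mm and grips with 20 to 120 N. Pads are 22 mm wide; open, the fingers measure 114 mm over their backs; the gripper's body (76 mm by 85 mm) begins 54 mm behind the grasp point. The pads swing forward as they close: fully open they stand 13 mm farther back than shut.
Start: joints at [1.012, 0.053, 1.613, -0, 1.476, -0.119], TCP at [0.266, 0.566, 0.231] pointing down, gripper open.
Joint ranges: [-3.01, 3.01], [-1.01, 2.22], [0.06, 2.58], [-1.02, 4.17], [0.09, 2.62], [-3.14, 3.14]. Speed limits (rad/s): [2.57, 2.57, 3.14, 3.14, 3.14, 3.14].

### API

Orientations are given as a unit quaternion [w, x, y, z].
In Python, from plant import state, grab_frame, job_done, cut_out, place_of gives the robot as it stands.
- The arm moves only by the tool jog_arm, never from a script. Its argument "motion" is text: rows parted by semicolons, each of 7 numbers parted by spaces: the opening in per cent of the stroke, from 0 (shut) to 100 (fully open), then the shift along the tool's x, y, z as a fraction of full scale, then the turn, a rotation vector about the tool's x, y, z as a fraction of full scale. A call has exactly 5 rows; each row is the pose to reach, as a shift and turn from the pose commanded when the call began, along the tool's axes at that moment; what a row does not reach only later rows make up. Full scale, the value 1, is 50 cm for a shift and 1.5 rad for a turn. A row lasts 1/8 s, in which the tool goes at most 62.5 mm and 10.7 degrees, less where a joint would pass 70% of its speed; a pose out of reach is approached as far as the arm can. A call with a number of a shift or a turn outside -1 to 1 is refused whole. A call with a gripper value outside its range is refused whole. The fingers move at their own pace and stop on an object; the grip force is fixed at half the most. Time passes only in rows, so rows that repeat a pose let the fingers close, or fill a call up. It gives the time, the measured TCP pose, the force, the opening and the grip force at its end, in the units of the state.
- state(): the state, without advancing time (a new reading comes with each control period).
- grab_frame(name): name is "scene" or "top" or "wrist"; returns a dict with "color" (384x512x3 uint8, red, green, blue), "range_z" (384x512 float32, m along the optical axis (not along the pixel's ray), 0 where there is no reading), "intrinsics" (3x3 intrinsics, pixels), "world_from_camera" (4x4, takes a point from camera to world coordinates). Camera axes: x right, y up, looking along -z (the intrinsics and any distortion apply to the point x, -y, -z); pixel columns grow to the right and rows downward; lengths in m; the calibration is good to about 2 mm. A picture is of the moment at which its call begins.
- job_done(): hands the job in; it is judged then, once.
Trained networks look in the newest picture that a camera, given by its name, has taken for a name from the list of things; names that differ only in an ending like _2 or _b are one class to them, and where a whole thing is asked for, a point or a joint stands for the part that bears it (a point fixed in the world has none). Each returns a list of dicts, best first, with "p" (0 to 1); they miss things now and then, are a little off and sometimes report something else, mostly with a low value. They report only what shows in the picture. A call takes as long as a camera call.
- cut_out(camera, thing): "pixels" (384x512 bool, what is visible of it).
- place_of(camera, thing): "at" ([x, y, z] in m, in world coordinates, good to about 4 mm: a listed point, or the origin of a listed thing).
The state is a dict: "time": time; "joint_pos": joint angles; "joint_vel": joint speeds; "joint_efforts": joint torques, N m; "tool_pos": TCP position; "tool_rot": TCP orientation; "contact_force": force on the tool from outside, world axes, zero at the start; "ft_torque": the same for the moment, N m; "gripper_width": opening from 0.0 (shut) to 1.0 (fully open); "grasp_force": force on a finger pad.
Only numpy, scipy, OpenCV 4.12 (cv2) and the standard library are available. Lean on these libraries where they do the work, as an engineer would, in place of code of your own. Each camera call takes 0.05 s, during which the arm holds its last target. There are 200 camera calls.

## Working session

There is one attempt and no reset: what is moved stays moved. The work goes in short steps, Python scripts to look and compute and a tool call to move; the robot and the scene stay as the last step left them, time stands still between calls to the robot, and variables do not carry over. Pictures are saved under pics/ and viewed, at most 10 in all, crops included, and the job is handed in when it is done.

Besides the shell and the picture viewer there is one more tool, called after "Emit:" as a command line: name --argument value ..., lists and objects as JSON in quotes. jog_arm: Moves the arm, as the interface text tells. Shift numbers are shares of 50 cm and turn numbers shares of 1.5 rad, none past 1 either way. Its arguments: {"type":"object","properties":{"motion":{"type":"string"}},"required":["motion"]}

```bash
mkdir -p pics; ls; cat > h.py <<'E'
import numpy as np, cv2
from plant import *
def save(n,f,crop=None,s=1):
    c=f["color"][:,:,::-1]
    if crop: c=c[crop[1]:crop[3],crop[0]:crop[2]]
    cv2.imwrite(f"pics/{n}.png",cv2.resize(c,None,fx=s,fy=s))
def cloud(f):
    K=f["intrinsics"];z=f["range_z"];v,u=np.mgrid[:384,:512]
    x=(u-K[0,2])/K[0,0]*z;y=(v-K[1,2])/K[1,1]*z
    P=np.stack([x,-y,-z,np.ones_like(z)],-1)
    return (P@np.array(f["world_from_camera"]).T)[...,:3]
E
python3 - <<'E'
from h import *
s=state();print(s)
for c in ["scene","top"]:
    f=grab_frame(c);save(c+"0",f,s=1.5)
    for t in ["rotor","rotor_hub","spare_rotor","tray","hopper","spindle_foot","spindle_top"]:
        print(c,t,[(np.round(d["at"],4),round(d["p"],2)) for d in place_of(c,t)][:3])
E
```

```text
pics
{'time': 0.0, 'joint_pos': array([ 1.01202003e+00,  5.33759941e-02,  1.61429181e+00, -5.86867325e-06,
        1.47600195e+00, -1.18993988e-01]), 'joint_vel': array([-0.00170773,  0.00158525, -0.00094102, -0.00235128, -0.00070349,
       -0.00071667]), 'joint_efforts': array([ 7.10676904e-04, -3.93671143e+01, -3.70179892e+01, -1.11467423e-04,
        7.09979635e-03, -4.05093635e-05]), 'tool_pos': array([0.26575414, 0.5649968 , 0.23005247]), 'tool_rot': array([-3.42495991e-04,  2.18123009e-01,  9.75920732e-01, -9.80452926e-04]), 'contact_force': array([-0.71149744, -0.07999507,  0.23711886]), 'ft_torque': array([-0.02257412,  0.01658233,  0.03311194]), 'grasp_force': 0.0, 'gripper_width': 0.9987099108050362}
scene rotor [(array([ 0.4211, -0.0172,  0.0081]), 0.68)]
scene rotor_hub [(array([ 0.4211, -0.0123,  0.041 ]), 0.69)]
scene spare_rotor [(array([ 0.5182, -0.0111,  0.0033]), 0.59)]
scene tray [(array([ 0.4681, -0.0074, -0.0041]), 0.64), (array([ 6.737e-01, -7.540e-02, -1.000e-04]), 0.36)]
scene hopper [(array([ 0.4749, -0.2489,  0.0053]), 0.61), (array([ 0.4752, -0.2432,  0.0509]), 0.46)]
scene spindle_foot [(array([ 0.4721, -0.2457,  0.0496]), 0.91)]
scene spindle_top [(array([ 0.4703, -0.2451,  0.0947]), 0.7)]
top rotor [(array([ 0.4194, -0.013 ,  0.001 ]), 0.91)]
top rotor_hub [(array([ 0.6713, -0.1082,  0.0011]), 0.72)]
top spare_rotor [(array([ 0.5207, -0.0111,  0.001 ]), 0.77)]
top tray [(array([ 0.4671, -0.0108, -0.0021]), 0.65)]
top hopper [(array([ 4.718e-01, -2.508e-01, -4.000e-04]), 0.8)]
top spindle_foot [(array([ 0.4757, -0.2476,  0.0472]), 0.82)]
top spindle_top [(array([ 0.4692, -0.2455,  0.0946]), 0.86)]
```

View pics/scene0.png

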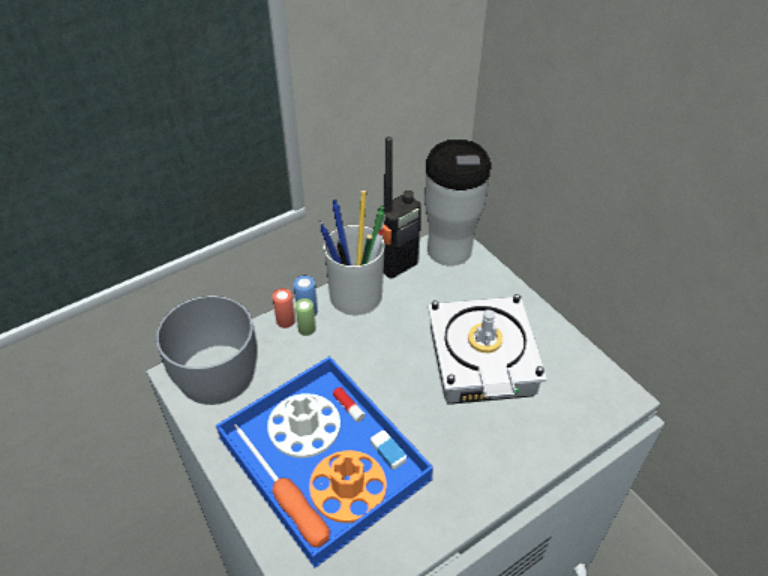

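View pics/top0.png

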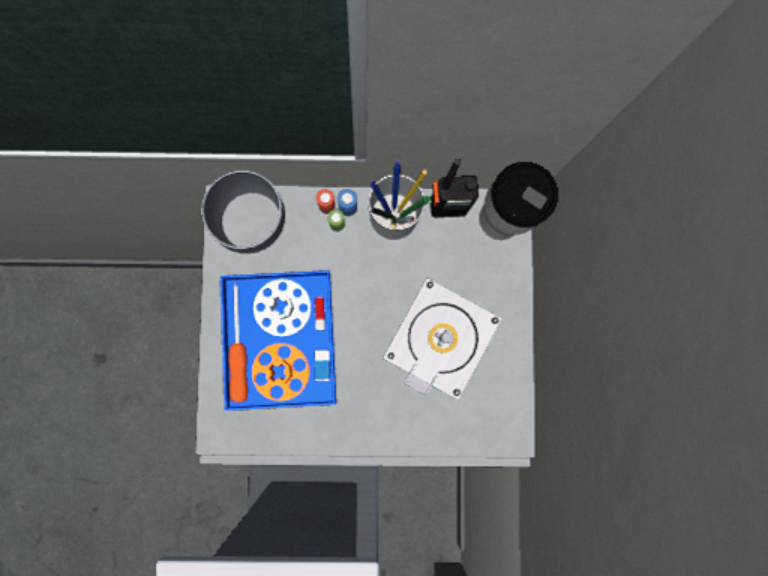

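The scene picture shows the tray at left-front, with the orange rotor at (347,485) and the white one at (303,425). The hopper is at right (487,340). In the top picture the orange rotor is at (280,373) and the spindle at (443,338), which agrees with the networks. Next I move above the rotor for a close look.

Emit:
jog_arm --motion "100 -0.77 -0.91 0 0 0 0;100 -0.77 -0.91 0 0 0 0;100 -0.77 -0.91 0 0 0 0;100 -0.77 -0.91 0 0 0 0;100 -0.77 -0.91 0 0 0 0"

```text
time: 1.42
tool_pos: [0.3474, 0.2619, 0.2316]
tool_rot: [0.001, 0.218, 0.976, 0.0]
contact_force: [0.4, 0.1, 0.7]
gripper_width: 0.998
grasp_force: 0.0
```

```bash
python3 - <<'E'
from plant import *
s=state();print(s["time"],s["tool_pos"],s["tool_rot"],s["joint_pos"])
E
```

```text
1.425 [0.3473641  0.26194316 0.23160185] [5.53837390e-04 2.17790197e-01 9.75995414e-01 2.74036198e-04] [ 4.74910449e-01 -4.31523083e-01  2.03274625e+00 -2.87885008e-04
  1.53916760e+00 -6.56777374e-01]
```

Emit:
jog_arm --motion "100 -0.37 -0.44 0 0 0 0;100 -0.37 -0.44 0 0 0 0;100 -0.37 -0.44 0 0 0 0;100 -0.37 -0.44 0 0 0 0;100 -0.37 -0.44 0 0 0 0"

```text
time: 2.05
tool_pos: [0.4211, -0.0167, 0.2317]
tool_rot: [0.001, 0.219, 0.976, -0.0]
contact_force: [-0.2, 0.6, 0.7]
gripper_width: 1.004
grasp_force: 0.0
```

```bash
python3 - <<'E'
from h import *
f=grab_frame("wrist");save("w1",f,s=1.5)
s=state();print(s["time"],s["tool_pos"],s["tool_rot"],s["joint_pos"]);print(f["world_from_camera"],f["intrinsics"])
for t in ["rotor","rotor_hub","spare_rotor"]:
    print(t,[(np.round(d["at"],4),round(d["p"],2)) for d in place_of("wrist",t)][:3])
np.savez("w1.npz",**f)
E
```

```text
2.1 [ 0.42182125 -0.01942981  0.23163104] [ 9.03869075e-04  2.20697257e-01  9.75340731e-01 -1.53732436e-03] [-0.22059459 -0.46871515  2.05853307 -0.00307881  1.54997304 -1.34627027]
[[ 4.28287554e-01 -8.64735225e-01 -2.62302806e-01  3.55191232e-01]
 [ 9.03642501e-01  4.09862976e-01  1.24268146e-01  1.48658493e-02]
 [ 4.91650084e-05 -2.90250464e-01  9.56950712e-01  3.75646875e-01]
 [ 0.00000000e+00  0.00000000e+00  0.00000000e+00  1.00000000e+00]] [[277.17995858   0.         255.43561983]
 [  0.         277.17995858 194.75030039]
 [  0.           0.           1.        ]]
rotor [(array([ 0.4234, -0.0116,  0.0032]), 0.82)]
rotor_hub [(array([ 0.4216, -0.0135,  0.0414]), 0.85)]
spare_rotor [(array([ 0.5174, -0.0103,  0.0038]), 0.77)]
```

View pics/w1.png

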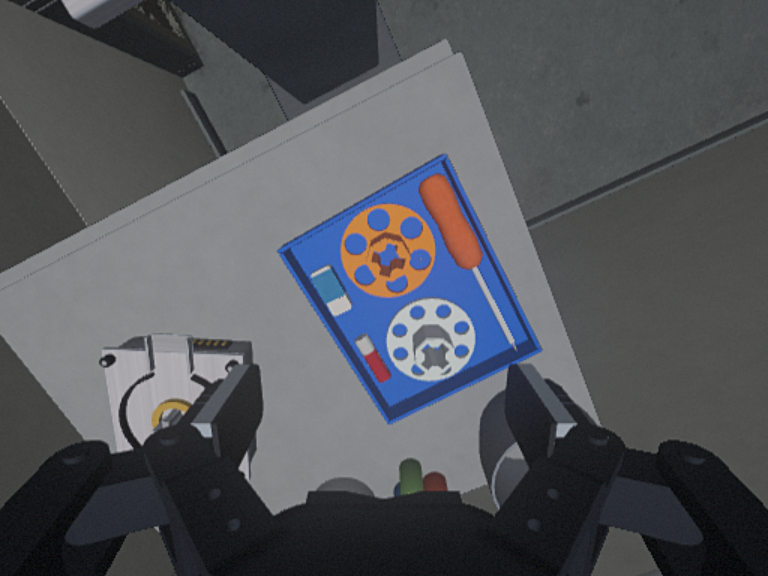

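The wrist picture shows the orange rotor's hub at about (389,250), with the slots visible as a cross. The white rotor is at (432,340). I'll fit the hub's centre and yaw from depth.

```bash
cat >> h.py <<'E'
def rect(f,c,z,half=.03,n=480):
    "metric top view on plane z: image right=world +x, up=world +y"
    g=np.linspace(-half,half,n);X,Y=np.meshgrid(c[0]+g,c[1]-g)
    P=np.stack([X,Y,np.full_like(X,z),np.ones_like(X)],-1)@np.linalg.inv(f["world_from_camera"]).T
    K=f["intrinsics"];u=K[0,0]*P[...,0]/-P[...,2]+K[0,2];v=K[1,1]*-P[...,1]/-P[...,2]+K[1,2]
    return u.astype(np.float32),v.astype(np.float32),X,Y
def hubmask(x,y):
    a=np.pi/4;r=np.max([x*np.cos(k*a)+y*np.sin(k*a) for k in range(8)],0)
    ax,ay=abs(x),abs(y)
    hole=(np.hypot(x,y)<.009)|((ax<.0045)&(ay<.0135))|((ay<.0045)&(ax<.0135))
    return (r<.017)&~hole
E
python3 - <<'E'
from h import *
from scipy.optimize import minimize
f=dict(np.load("w1.npz"));W=cloud(f)
c=np.array([.4216,-.0135]);d=np.hypot(*(W[...,:2]-c).transpose(2,0,1))
m=(d<.03)&(W[...,2]>.035)&(W[...,2]<.055)
print("hub z",np.percentile(W[m][:,2],[5,50,95]),m.sum())
zt=np.median(W[m][:,2])
u,v,X,Y=rect(f,c,.044,.03,241)
zi=cv2.remap(W[...,2].astype(np.float32),u,v,cv2.INTER_LINEAR);D=np.clip((zi-.025)/(zt-.025),0,1)
best=[]
for t in np.radians(np.arange(0,90,1.5)):
  for dx in np.arange(-.005,.0051,.001):
    for dy in np.arange(-.005,.0051,.001):
      x=X-c[0]-dx;y=Y-c[1]-dy
      M=hubmask(x*np.cos(t)+y*np.sin(t),-x*np.sin(t)+y*np.cos(t))
      best.append((((D-M)**2).mean(),np.degrees(t),c[0]+dx,c[1]+dy))
best.sort();print(np.round(best[:8],4))
img=cv2.remap(f["color"],u,v,cv2.INTER_CUBIC)[:,:,::-1]
dv=cv2.cvtColor((D*255).astype(np.uint8),cv2.COLOR_GRAY2BGR)
e,t,cx,cy=best[0];t=np.radians(t);x=X-cx;y=Y-cy
M=hubmask(x*np.cos(t)+y*np.sin(t),-x*np.sin(t)+y*np.cos(t))
o=img.copy();o[cv2.morphologyEx(M.astype(np.uint8),cv2.MORPH_GRADIENT,np.ones((2,2)))>0]=(0,255,0)
cv2.imwrite("pics/r1.png",np.hstack([img,dv,o]))
E
```

```text
hub z [0.0371585  0.04498017 0.04644588] 430
[[ 2.710e-02  5.100e+01  4.216e-01 -1.250e-02]
 [ 2.770e-02  5.250e+01  4.216e-01 -1.250e-02]
 [ 2.780e-02  4.950e+01  4.216e-01 -1.250e-02]
 [ 2.940e-02  5.400e+01  4.216e-01 -1.250e-02]
 [ 2.950e-02  4.800e+01  4.216e-01 -1.250e-02]
 [ 3.170e-02  4.650e+01  4.216e-01 -1.250e-02]
 [ 3.180e-02  5.550e+01  4.216e-01 -1.250e-02]
 [ 3.490e-02  5.700e+01  4.216e-01 -1.250e-02]]
```

View pics/r1.png

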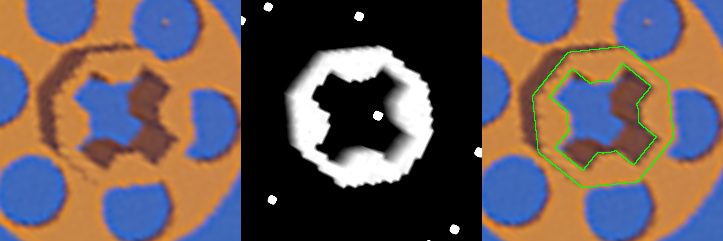

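The fit lies cleanly over the slots: the hub's centre is at (0.4216, -0.0125) with yaw 51° mod 90, and its top at 0.044 to 0.045 matches the tray floor plus 40 mm. I turn the tool by -13.5° and start down.

Emit:
jog_arm --motion "60 0.005 0.011 0.1 0 0 0.157;60 0.005 0.011 0.2 0 0 0.157;60 0.005 0.011 0.26 0 0 0.157;60 0.005 0.011 0.26 0 0 0.157;60 0.005 0.011 0.26 0 0 0.157"

```text
time: 2.88
tool_pos: [0.4219, -0.0075, 0.1029]
tool_rot: [0.001, 0.331, 0.944, 0.0]
contact_force: [0.2, 0.1, 0.8]
gripper_width: 0.596
grasp_force: 0.0
```

```bash
cat >> h.py <<'E'
from scipy.spatial.transform import Rotation as R
def togo(target,s=None):
    s=s or state();q=s["tool_rot"];M=R.from_quat([q[1],q[2],q[3],q[0]]).as_matrix()
    print("t",round(s["time"],2),"pos",np.round(s["tool_pos"],4),"tilt deg",np.round(np.degrees(np.arccos(-M[2,2])),2),"y-yaw",round(np.degrees(np.arctan2(M[1,1],M[0,1])),2))
    print("shift fractions",np.round(M.T@(np.array(target)-s["tool_pos"])/.5,4),"F",np.round(s["contact_force"],1),"w",round(s["gripper_width"],3),round(s["grasp_force"],1))
E
python3 - <<'E'
from h import *
togo([.4216,-.0125,.016])
E
```

```text
t 2.88 pos [ 0.4219 -0.0075  0.1029] tilt deg 0.14 y-yaw 51.39
shift fractions [-0.0054 -0.0084  0.1739] F [0.2 0.1 0.8] w 0.596 0.0
```

Emit:
jog_arm --motion "60 -0.005 -0.008 0.1 0 0 0;60 -0.005 -0.008 0.174 0 0 0;60 -0.005 -0.008 0.174 0 0 0;20 -0.005 -0.008 0.174 0 0 0;10 -0.005 -0.008 0.174 0 0 0"

```text
time: 3.5
tool_pos: [0.423, -0.0132, 0.0172]
tool_rot: [0.003, 0.331, 0.944, 0.0]
contact_force: [-0.6, 0.6, 4.6]
gripper_width: 0.386
grasp_force: 60.2
```

Emit:
jog_arm --motion "10 0 0 0 0 0 0;10 0 0 0 0 0 0;10 0 0 0 0 0 0;10 0 0 0 0 0 0;10 0 0 0 0 0 0"

```text
time: 4.12
tool_pos: [0.4229, -0.0132, 0.0172]
tool_rot: [0.003, 0.331, 0.944, 0.0]
contact_force: [0.1, 1.1, 7.7]
gripper_width: 0.387
grasp_force: 60.6
```

```bash
python3 - <<'E'
from h import *
togo([.4216,-.0125,.016])
E
```

```text
t 4.12 pos [ 0.4229 -0.0132  0.0172] tilt deg 0.29 y-yaw 51.32
shift fractions [ 0.0029 -0.0006  0.0023] F [0.1 1.1 7.7] w 0.387 60.6
```

Grip is good: 33 mm opening with 60 N on the pads. I lift, then carry the rotor to a spot beside the hopper where the wrist camera can see the spindle.

Emit:
jog_arm --motion "10 0 0 -0.12 0 0 0;10 0 0 -0.24 0 0 0;10 0 0 -0.36 0 0 0;10 -0.1 -0.05 -0.4 0 0 0;10 -0.2 -0.1 -0.4 0 0 0"

```text
time: 4.75
tool_pos: [0.4694, -0.1158, 0.2189]
tool_rot: [0.004, 0.331, 0.944, -0.0]
contact_force: [0.9, 1.5, -0.6]
gripper_width: 0.387
grasp_force: 60.5
```

Emit:
jog_arm --motion "10 -0.1 -0.06 0 0 0 0;10 -0.2 -0.12 0 0 0 0;10 -0.3 -0.17 0 0 0 0;10 -0.37 -0.2 0 0 0 0;10 -0.37 -0.2 0 0 0 0"

```text
time: 5.38
tool_pos: [0.5494, -0.3101, 0.2143]
tool_rot: [-0.0, 0.332, 0.943, -0.0]
contact_force: [-0.1, -0.5, -1.6]
gripper_width: 0.384
grasp_force: 60.5
```

```bash
python3 - <<'E'
from h import *
f=grab_frame("wrist");save("w2",f,s=1.5);np.savez("w2.npz",**f)
togo([.472,-.246,.20])
for t in ["rotor_hub","spindle_foot","spindle_top","hopper"]:
    print(t,[(np.round(d["at"],4),round(d["p"],2)) for d in place_of("wrist",t)][:3])
E
```

```text
t 5.42 pos [ 0.549  -0.3087  0.2143] tilt deg 0.04 y-yaw 51.24
shift fractions [0.1986 0.0012 0.0287] F [-0.5  0.5 -0.9] w 0.385 60.5
rotor_hub [(array([ 0.5503, -0.3078,  0.2375]), 0.92)]
spindle_foot [(array([ 0.4699, -0.2464,  0.0447]), 0.7)]
spindle_top [(array([ 0.475 , -0.2426,  0.0977]), 0.7)]
hopper [(array([ 0.4739, -0.2484,  0.0008]), 0.73)]
```

View pics/w2.png

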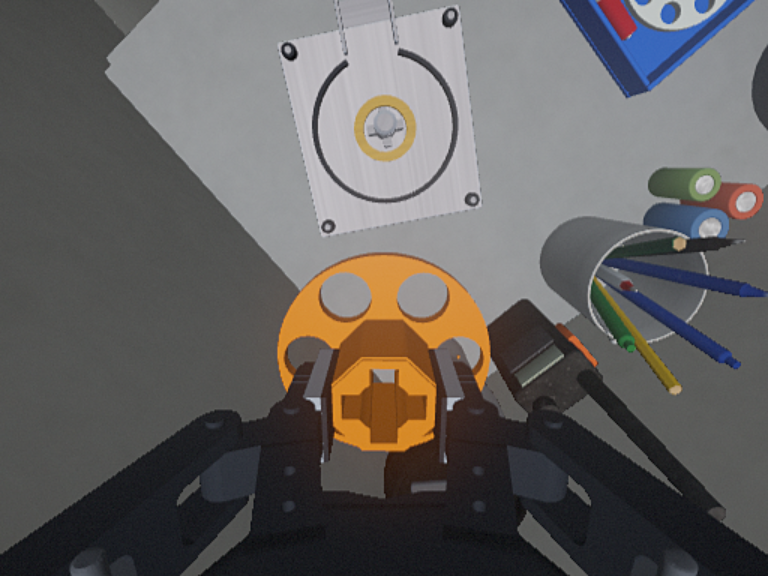

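The wrist picture shows the rotor held hub up with its slots lined up with the tool. The spindle is at (385,125), inside the brass collar. I rectify that patch at lug height (0.068) and collar height.

```bash
python3 - <<'E'
from h import *
f=dict(np.load("w2.npz"));W=cloud(f);c=np.array([.472,-.246])
m=np.hypot(*(W[...,:2]-c).transpose(2,0,1))<.06
for lo,hi in [(.043,.049),(.049,.055),(.064,.072),(.09,.1)]:
    k=m&(W[...,2]>lo)&(W[...,2]<hi);print(lo,k.sum(),np.round(W[k].mean(0),4))
# yellow collar ellipse, projected on z=.052
hsv=cv2.cvtColor(f["color"],cv2.COLOR_RGB2HSV)
u,v,X,Y=rect(f,c,.052,.035,351)
im=cv2.remap(f["color"],u,v,cv2.INTER_CUBIC);h=cv2.cvtColor(im,cv2.COLOR_RGB2HSV)
y=((h[...,0]>12)&(h[...,0]<32)&(h[...,1]>90)).astype(np.uint8)
cs,_=cv2.findContours(y,0,1);C=max(cs,key=cv2.contourArea);e=cv2.fitEllipse(cv2.convexHull(C))
i,j=e[0];print("collar centre",c[0]-.035+i*.0002,c[1]+.035-j*.0002,"axes mm",np.array(e[1])*.2)
c2=np.array([c[0]-.035+i*.0002,c[1]+.035-j*.0002])
u,v,X,Y=rect(f,c2,.068,.02,401)
im=cv2.remap(f["color"],u,v,cv2.INTER_CUBIC)[:,:,::-1].copy()
o=im.copy();cv2.circle(o,(200,200),120,(0,255,0),1)
for a in range(0,360,30):
    q=np.radians(a);cv2.line(o,(int(200+125*np.cos(q)),int(200-125*np.sin(q))),(int(200+150*np.cos(q)),int(200-150*np.sin(q))),(0,0,255),1)
cv2.imwrite("pics/sp.png",np.hstack([im,o])[:, :800])
# hopper deck outline yaw
k=(abs(W[...,2]-.046)<.003)&(np.hypot(*(W[...,:2]-c).transpose(2,0,1))<.1)
print("deck rect",cv2.minAreaRect((W[k][:,:2]*1000).astype(np.float32)))
E
```

```text
0.043 8819 [ 0.4693 -0.2439  0.0474]
0.049 1913 [ 0.4722 -0.2461  0.0529]
0.064 118 [ 0.4748 -0.2486  0.0693]
0.09 208 [ 0.4738 -0.2475  0.0969]
collar centre 0.47363511047363277 -0.24749843139648436 axes mm [42.19181213 42.33875427]
deck rect ((466.764892578125, -243.72866821289062), (122.19031524658203, 147.52589416503906), 61.667537689208984)
```

View pics/sp.png

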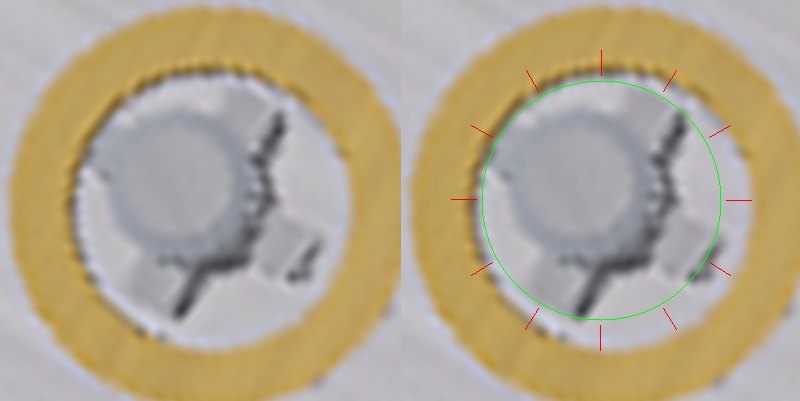

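The lugs show at 62°, -28.6° and -117°, so the spindle's yaw is 62° mod 90, which agrees with the deck's edge. The centre is at (0.4736, -0.2475). Next I check where the held rotor sits relative to the tool in the same picture.

```bash
python3 - <<'E'
from h import *
f=dict(np.load("w2.npz"));W=cloud(f);c=np.array([.549,-.3087])
k=(np.hypot(*(W[...,:2]-c).transpose(2,0,1))<.02)&(abs(W[...,2]-.241)<.012)
zt=np.median(W[k][:,2]);print("hub top z",zt,k.sum())
u,v,X,Y=rect(f,c,zt,.02,161)
im=cv2.remap(f["color"],u,v,cv2.INTER_LINEAR)
zi=cv2.remap(W[...,2].astype(np.float32),u,v,cv2.INTER_LINEAR)
D=(abs(zi-zt)<.006).astype(float)
h=cv2.cvtColor(im,cv2.COLOR_RGB2HSV);D*= (h[...,1]>120)
best=[]
for t in np.radians(np.arange(36,67,1.5)):
  for dx in np.arange(-.006,.0061,.001):
    for dy in np.arange(-.006,.0061,.001):
      x=X-c[0]-dx;y=Y-c[1]-dy
      M=hubmask(x*np.cos(t)+y*np.sin(t),-x*np.sin(t)+y*np.cos(t))
      best.append((((D-M)**2).mean(),np.degrees(t),c[0]+dx,c[1]+dy))
best.sort();print(np.round(best[:5],4))
e,t,cx,cy=best[0];t=np.radians(t);x=X-cx;y=Y-cy
M=hubmask(x*np.cos(t)+y*np.sin(t),-x*np.sin(t)+y*np.cos(t))
o=im[:,:,::-1].copy();o[cv2.morphologyEx(M.astype(np.uint8),cv2.MORPH_GRADIENT,np.ones((2,2)))>0]=(0,255,0)
cv2.imwrite("pics/r2.png",cv2.resize(np.hstack([im[:,:,::-1],o]),None,fx=2,fy=2))
E
```

```text
hub top z 0.2418810220601988 3989
[[ 0.1429 51.      0.548  -0.3087]
 [ 0.144  52.5     0.548  -0.3087]
 [ 0.1441 49.5     0.548  -0.3087]
 [ 0.1447 51.      0.549  -0.3087]
 [ 0.145  52.5     0.549  -0.3087]]
```

View pics/r2.png

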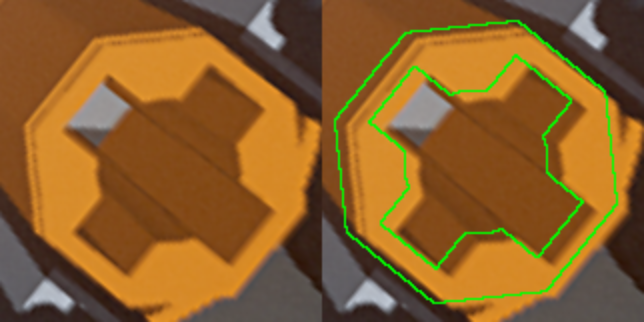

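Reading the picture, the hub sits within about 1.2 mm of the tool axis, offset by about (+0.7, -1.0) mm, at yaw 51°. So the tool goes to (0.4729, -0.2465) turned by +10.8°, hovering at z 0.13.

Emit:
jog_arm --motion "10 0.1 0.001 0 0 0 -0.06;10 0.197 0.002 0.06 0 0 -0.126;10 0.197 0.002 0.14 0 0 -0.126;10 0.197 0.002 0.169 0 0 -0.126;10 0.197 0.002 0.169 0 0 -0.126"

```text
time: 6.25
tool_pos: [0.4727, -0.2452, 0.1295]
tool_rot: [-0.001, 0.241, 0.971, 0.0]
contact_force: [-0.2, -1.1, -0.6]
gripper_width: 0.383
grasp_force: 60.4
```

```bash
python3 - <<'E'
from h import *
f=grab_frame("scene");save("s3",f,(270,170,390,290),5)
togo([.4729,-.2465,.10]);togo([.4729,-.2465,.086])
E
```

```text
t 6.3 pos [ 0.4736 -0.2459  0.1309] tilt deg 0.07 y-yaw 62.15
shift fractions [ 0.0008 -0.0016  0.0617] F [ 0.1 -0.8 -0.4] w 0.382 60.4
t 6.3 pos [ 0.4736 -0.2459  0.1309] tilt deg 0.07 y-yaw 62.15
shift fractions [ 0.0008 -0.0016  0.0897] F [ 0.1 -0.8 -0.4] w 0.382 60.4
```

View pics/s3.png

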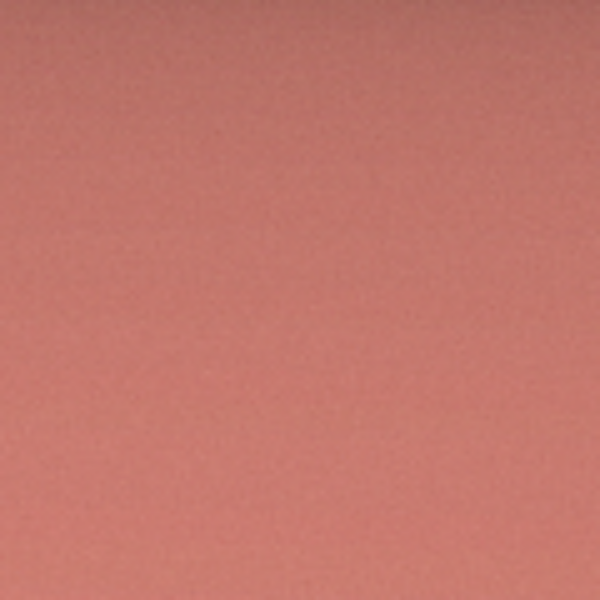

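The arm blocks the scene camera, so I go down by feel. The pilot should enter at about z 0.109.

Emit:
jog_arm --motion "10 0 -0.001 0.03 0 0 0;10 0 -0.001 0.04 0 0 0;10 0 -0.001 0.048 0 0 0;10 0 -0.001 0.056 0 0 0;10 0 -0.001 0.056 0 0 0"

```text
time: 6.92
tool_pos: [0.4726, -0.2461, 0.1016]
tool_rot: [-0.0, 0.241, 0.971, -0.0]
contact_force: [1.5, -0.4, -1.9]
gripper_width: 0.382
grasp_force: 60.5
```

No axial resistance, so the pilot is in the bore. On to the lugs.

Emit:
jog_arm --motion "10 0 0 0.016 0 0 0;10 0 0 0.026 0 0 0;10 0 0 0.036 0 0 0;10 0 0 0.046 0 0 0;10 0 0 0.046 0 0 0"

```text
time: 7.55
tool_pos: [0.4725, -0.2461, 0.0783]
tool_rot: [-0.0, 0.241, 0.971, -0.0]
contact_force: [-0.3, -0.7, -2.4]
gripper_width: 0.383
grasp_force: 60.5
```

It is past the lug tops without touching, so it is meshing. I press on to the collar.

Emit:
jog_arm --motion "10 0 0 0.014 0 0 0;10 0 0 0.022 0 0 0;10 0 0 0.028 0 0 0;10 0 0 0.034 0 0 0;10 0 0 0.034 0 0 0"

```text
time: 8.18
tool_pos: [0.4728, -0.2461, 0.0624]
tool_rot: [0.0, 0.241, 0.971, 0.0]
contact_force: [-1.4, 1.8, 4.6]
gripper_width: 0.387
grasp_force: 61.2
```

Emit:
jog_arm --motion "10 0 0 0.004 0 0 0;10 0 0 0.006 0 0 0;10 0 0 0.008 0 0 0;10 0 0 0.008 0 0 0;10 0 0 0.008 0 0 0"

```text
time: 8.8
tool_pos: [0.4729, -0.2462, 0.0593]
tool_rot: [-0.0, 0.241, 0.971, 0.0]
contact_force: [-3.8, 3.1, 9.7]
gripper_width: 0.385
grasp_force: 61.9
```

Emit:
jog_arm --motion "10 0 0 0.002 0 0 0;10 0 0 0.004 0 0 0;10 0 0 0.004 0 0 0;10 0 0 0.004 0 0 0;10 0 0 0.004 0 0 0"

```text
time: 9.43
tool_pos: [0.4728, -0.2462, 0.0592]
tool_rot: [-0.001, 0.241, 0.971, 0.0]
contact_force: [-10.1, 6.5, 20.9]
gripper_width: 0.38
grasp_force: 63.3
```

```bash
python3 - <<'E'
from h import *
f=grab_frame("wrist");togo([.4729,-.2465,.0592]);save("w4",f,s=1.5)
W=cloud(f);hsv=cv2.cvtColor(f["color"],cv2.COLOR_RGB2HSV)
c=np.array([.4736,-.2475]);d=np.hypot(*(W[...,:2]-c).transpose(2,0,1))
org=(hsv[...,0]>8)&(hsv[...,0]<18)&(hsv[...,1]>150)
for n,lo,hi in [("disc",.045,.062),("hubtop",.075,.1)]:
    k=org&(d<.045)&(W[...,2]>lo)&(W[...,2]<hi);print(n,k.sum(),np.median(W[k],0).round(4))
k=(d<.007)&~org&(W[...,2]>.085);print("spindle",k.sum(),np.median(W[k],0).round(4))
dk=(hsv[...,1]<40)&(d>.05)&(d<.065)&(abs(W[...,2]-.046)<.006);print("deck",dk.sum(),np.median(W[dk],0).round(4))
E
```

```text
t 9.47 pos [ 0.4728 -0.2462  0.0592] tilt deg 0.08 y-yaw 62.15
shift fractions [-0.0005 -0.0005 -0.    ] F [-10.7   6.5  21.3] w 0.386 63.3
disc 4619 [ 0.4535 -0.233   0.0535]
hubtop 2839 [ 0.4679 -0.2415  0.0869]
spindle 882 [ 0.4712 -0.2463  0.0964]
deck 9482 [ 0.4422 -0.2304  0.0474]
```

View pics/w4.png

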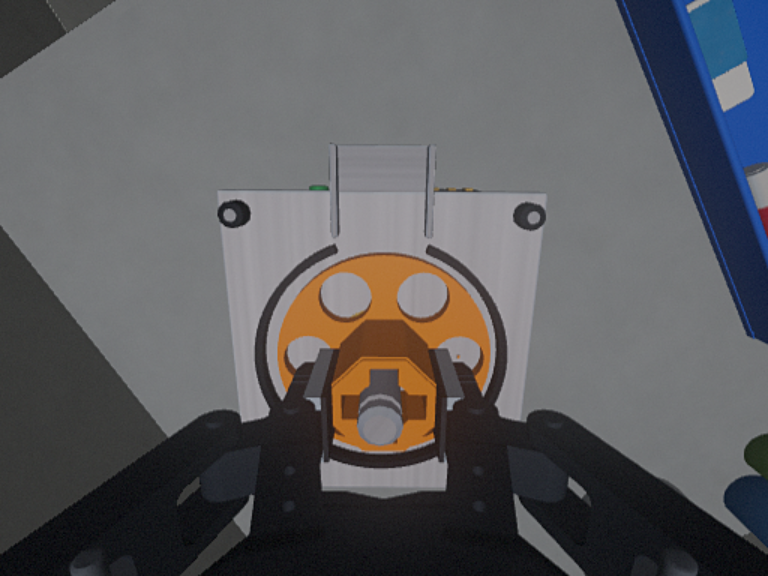

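The rotor lies flat with its disc top 6.1 mm above the deck. The spindle and clip groove show above the hub at (380,405). The push rose to 21 N with no further travel, so it is down on the deck. Handing in.

```bash
python3 -c "
from plant import *
print(job_done())"
```

```text
the job is handed in; nothing more can be done
None
```

The orange rotor is meshed on the spindle, pressed flat on the deck and still held in the gripper with about 21 N of push; the job was handed in at about 9.5 s, and no verdict came back.

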